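# Stagger the biscuit trays to air

## Task

Stack the biscuit trays so that they can air: set the tray of dark biscuits lengthwise on the bottom tray, the one with the blue end, but stepped about 40 mm towards that blue end; then set the tray of pale biscuits on the dark one, stepped back again so that it is straight above the bottom tray. Each tray must lie level, in line with the one below and resting on both its side rims. Leave the bottom tray where it stands, and leave the honey jar and the green beaker alone.

Things in the scene. Friction and masses are not known exactly. Their poses are not given: they have to be found in the camera images.
- bottom_tray_centre (a point): Light wooden tray of three golden biscuits (fixed in it), 160 x 62 x 42 mm, 0.2-0.4 kg, flat floor. Its two long side walls are upright, 10 mm thick; their flat tops are the rims, all else is lower. Point: its centre, 21 mm above the underside; x along its length, y across, z up. The bottom tray stands on the worktop; its +x end is painted blue. Loose.
- dark_tray_centre (a point): Light wooden tray of three dark brown biscuits (fixed in it), 160 x 62 x 42 mm, 0.2-0.4 kg, flat floor. Its two long side walls are upright, 10 mm thick; their flat tops are the rims, all else is lower. Point: its centre, 21 mm above the underside; x along its length, y across, z up. Loose. Grip across the 62 mm width at mid-length, fingertips kept above its underside, clear of a tray below. Same either way round.
- pale_tray_centre (a point): Light wooden tray of three pale cream biscuits (fixed in it), 160 x 62 x 42 mm, 0.2-0.4 kg, flat floor. Its two long side walls are upright, 10 mm thick; their flat tops are the rims, all else is lower. Point: its centre, 21 mm above the underside; x along its length, y across, z up. Loose. Grip across the 62 mm width at mid-length, fingertips kept above its underside, clear of a tray below. Same either way round.
- honey_jar_centre (a point): Honey jar, 64 mm across and 109 mm high, standing behind the trays; a bystander. The point is at its centre, half-way up.
- beaker_centre (a point): Olive green beaker, 83 mm across and 105 mm high, standing behind the trays; a bystander. The point is at its centre, half-way up.

How it is judged:
On the way:
1. the dark tray rests released on the bottom tray, stepped towards its blue end (x of dark_tray_centre in the frame of bottom_tray_centre between 0.025 and 0.055 m and y of dark_tray_centre in the frame of bottom_tray_centre between -0.009 and 0.009 m and z of dark_tray_centre in the frame of bottom_tray_centre between 0.037 and 0.047 m and angle between the x axis of dark_tray_centre and the x axis of bottom_tray_centre, either way round below 0.12 rad and angle between dark_tray_centre's own z axis and vertical below 0.06 rad and contact force between the fingers and dark_tray below 0.1 N), for 0.2 s.
At the end, for the whole second after the job is handed in: Dark tray on the bottom tray, 25-55 mm towards its blue end; pale tray on the dark one, within 15 mm lengthwise of straight above the bottom and 25 mm or more from the dark; both within 9 mm sideways, in line within 0.12 rad, level within 0.06 rad, at resting height within 5 mm (x of dark_tray_centre in the frame of bottom_tray_centre between 0.025 and 0.055 m and y of dark_tray_centre in the frame of bottom_tray_centre between -0.009 and 0.009 m and z of dark_tray_centre in the frame of bottom_tray_centre between 0.037 and 0.047 m and angle between the x axis of each of dark_tray_centre, pale_tray_centre and the x axis of bottom_tray_centre, either way round below 0.12 rad and angle between each of dark_tray_centre, pale_tray_centre's own z axis and vertical below 0.06 rad and x of pale_tray_centre in the frame of bottom_tray_centre between -0.015 and 0.015 m and y of pale_tray_centre in the frame of bottom_tray_centre between -0.009 and 0.009 m and z of pale_tray_centre in the frame of bottom_tray_centre between 0.079 and 0.089 m and horizontal distance between pale_tray_centre and dark_tray_centre above 0.025 m); the robot touches nothing.
It fails at once if the bottom tray is shifted by more than 25 mm (distance of bottom_tray_centre from where it was at the start of the episode above 0.025 m).
It fails at once if the honey jar is shifted by more than 30 mm or knocked over (distance of honey_jar_centre from where it was at the start of the episode above 0.03 m).
It fails at once if the green beaker is shifted by more than 30 mm or knocked over (distance of beaker_centre from where it was at the start of the episode above 0.03 m).
It also fails if it takes over 59 s, if anything falls off the work surface, if the arm or the gripper's body presses on something with over 40 N, if the wrist force passes 120 N, or if a joint passes its speed limit or range.

## Robot

A 7-joint arm with a two-finger parallel gripper is mounted at the origin on a cart in front of the work surface, level with it; the furniture and walls round the work are solid. World frame = base frame: x ahead of the robot, y to its left, z up, the work surface at z = 0. Lengths are in m, angles in rad, forces in N, time in s.
With the tool pointing down it reaches from about 0.425 to 0.875 m from the base axis. Payload 4.7 kg.
Tool frame: the origin (TCP) lies at the very end of the fingers, on their centre line; the grasp point (between the pads) lies 19 mm behind it; z points along the fingers, y is the line along which they close (so a half turn about z gives the same grasp; the last joint's range is limited). The gripper opens to 87 mm and grips with 3 to 60 N. Pads are 19 mm wide; open, the fingers measure 117 mm over their backs; the gripper's body (75 mm by 190 mm) begins 51 mm behind the grasp point.
Start: joints at [-1.268, 0.321, -0.07, 1.45, 0.023, 1.371, -0.057], TCP at [0.185, 0.623, 0.223] pointing down, gripper open.
Joint ranges: [-2.86, 2.86], [-0.3, 2.09], [-1.38, 1.24], [0.06, 2.45], [-1.56, 4.7], [0.09, 2.05], [-2.69, 2.69]. Speed limits (rad/s): [2.57, 2.57, 3.14, 3.14, 3.14, 3.14, 3.14].

## Interface

Orientations are given as a rotation vector (axis times angle).
In Python, from bench import ctrl, get_image, job gives the robot as it stands.
- The arm moves only by the shell command python3 -m crank 'ROWS' [FORCE]. ROWS is JSON, a list that holds one entry, the list of rows, each a list of 5 numbers: the shift along the tool's x, y, z in mm, then the turn about the tool's z in rad, then the closure, from -1 (fully open) to 1 (shut), so that 0 is half open. A call has 1 to 10 rows; each row shifts and turns the commanded pose from where the row before left it, along the tool's axes as they then stand; what a row does not reach is not made up. A row lasts 1/12 s, in which the tool goes at most 41.7 mm and 7.16 degrees, less where a joint would pass 70% of its speed; a pose out of reach is approached as far as the arm can. A call with a gripper value outside its range is refused whole. The fingers move at their own pace and stop on an object; FORCE is the grip in N (left out, the last holds). Time passes only in rows, so rows that do not move let the fingers close. It gives the time, the measured TCP pose, the force, the opening and the grip force at its end, in the units of the state.
- ctrl.get_state(): the state, without advancing time (a new reading comes with each control period).
- get_image(name): name is "side" or "top" or "wrist"; returns a dict with "pixels" (400x640x3 uint8, red, green, blue), "fx", "fy", "cx", "cy" (pixels), "k1" (the pictures are not rectified: a ray, as slopes to the right and down, at radius r is drawn at 1 + k1 r^2 times it, then the intrinsics apply), "T" (4x4, takes a point from camera to world coordinates); the wrist camera has in their place "T_tool_cam" (4x4, takes a point from camera to tool coordinates, whose origin is the TCP and whose axes are the flange's). Camera axes: x right, y down, z forward; pixel columns grow to the right and rows downward; lengths in m; the calibration is good to about 2 mm. A picture is of the moment at which its call begins: read the wrist's pose just before it. There is no depth.
- job.close_job(): hands the job in; it is judged then, once.
The state is a dict: "time": time; "joint_positions": joint angles; "qd": joint speeds; "joint_torque": joint torques, N m; "position": TCP position; "tool_rot": TCP orientation; "ft_force": force on the tool from outside, world axes, zero at the start; "torque": the same for the moment, N m; "grip_width": opening from 0.0 (shut) to 1.0 (fully open); "grip_force": force on a finger pad.
Only numpy, scipy, OpenCV 4.12 (cv2) and the standard library are available. Lean on these libraries where they do the work, as an engineer would, in place of code of your own. Each camera call takes 0.05 s, during which the arm holds its last target. There are 200 camera calls.

## Working session

There is one attempt and no reset: what is moved stays moved. The work goes in short steps, Python scripts to look and compute and a shell command to move; the robot and the scene stay as the last step left them, time stands still between calls to the robot, and variables do not carry over. Pictures are saved under pics/ and viewed, at most 11 in all, crops included, and the job is handed in when it is done.

```bash
ls; mkdir -p pics
python3 - <<'E'
from bench import ctrl,get_image
import cv2,numpy as np
s=ctrl.get_state();print(s)
for n in("top","side"):
    d=get_image(n);cv2.imwrite(f"pics/{n}0.png",d["pixels"][:,:,::-1]);print(n,{k:d[k] for k in("fx","fy","cx","cy","k1")});print(np.round(d["T"],3))
    np.savez(f"{n}0.npz",**d)
E
```

```text
pics
{'time': 0.0, 'joint_positions': array([-1.26788427,  0.3218035 , -0.07007799,  1.45168068,  0.02258076,
        1.37080376, -0.05691689]), 'qd': array([ 2.67491004e-03,  5.74865533e-04, -3.20437632e-04, -3.87771955e-04,
       -6.15298153e-04,  1.44704630e-04,  6.72517129e-05]), 'joint_torque': array([ 3.05888825e-04, -4.91278481e+01, -4.04152488e-01, -3.12538218e+01,
       -6.41285232e-02,  4.35017352e-02,  1.74202332e-04]), 'position': array([0.18501514, 0.62252872, 0.22147128]), 'tool_rot': array([-4.52056399e-01, -3.10870252e+00,  2.98259206e-03]), 'ft_force': array([-0.53270061, -0.51761098, -0.1365876 ]), 'torque': array([-0.04046218, -0.00664575, -0.00684671]), 'grip_force': 0.0, 'grip_width': 0.9983003833451946}
top {'fx': 404.6468759020331, 'fy': 404.6468759020331, 'cx': 321.2661842845711, 'cy': 199.25722194181745, 'k1': -0.004400811618584401}
[[ 0.014 -0.981  0.194  0.335]
 [-1.    -0.013  0.006  0.005]
 [-0.003 -0.194 -0.981  1.177]
 [ 0.     0.     0.     1.   ]]
side {'fx': 464.53781205258935, 'fy': 464.53781205258935, 'cx': 313.9240688845096, 'cy': 194.79739492994585, 'k1': -0.12308044233038519}
[[ 0.996 -0.048  0.077  0.45 ]
 [-0.09  -0.429  0.899 -1.195]
 [-0.01  -0.902 -0.432  0.652]
 [ 0.     0.     0.     1.   ]]
```

View pics/top0.png

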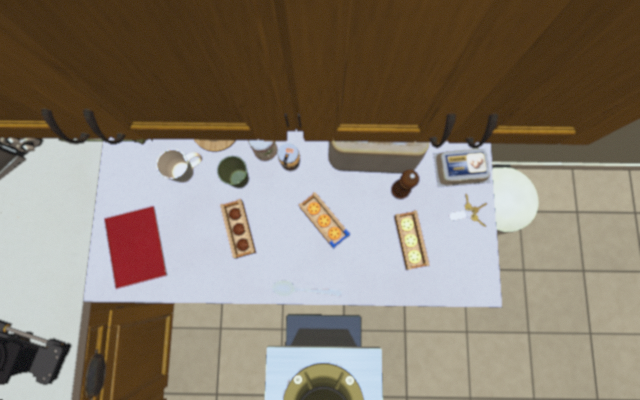

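View pics/side0.png

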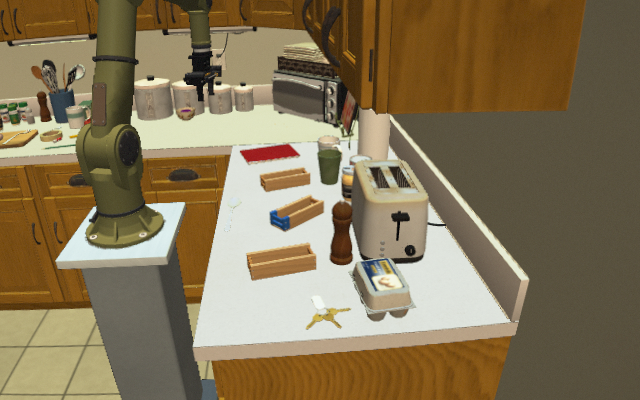

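The top view shows the dark tray at about (238,229). The bottom tray is at (325,220), with its blue end lower right near (341,239), and the pale tray is at (411,240). The beaker is at (232,171) and the jar near (288,157). The side view agrees.

```bash
cat > h.py <<'E'
import numpy as np,cv2
from scipy.spatial.transform import Rotation as R
def cast(d,T,uv,z):
    K=np.array([[d["fx"],0,d["cx"]],[0,d["fy"],d["cy"]],[0,0,1.]])
    s=cv2.undistortPoints(np.float64(uv).reshape(-1,1,2),K,np.array([float(d["k1"]),0,0,0,0])).reshape(-1,2)
    r=np.c_[s,np.ones(len(s))]@T[:3,:3].T
    return T[:3,3]+r*((z-T[2,3])/r[:,2])[:,None]
def toolT(s):
    T=np.eye(4);T[:3,:3]=R.from_rotvec(s["tool_rot"]).as_matrix();T[:3,3]=s["position"];return T
def trays(d,T,z,minA,lo=60,roi=None):
    hsv=cv2.cvtColor(np.ascontiguousarray(d["pixels"]),cv2.COLOR_RGB2HSV)
    m=(hsv[...,1]>lo).astype(np.uint8)
    if roi: q=np.zeros_like(m);a,b,c,e=roi;q[b:e,a:c]=m[b:e,a:c];m=q
    m=cv2.morphologyEx(m,cv2.MORPH_CLOSE,np.ones((5,5)))
    out=[]
    for c in cv2.findContours(m,0,2)[0]:
        if cv2.contourArea(c)<minA: continue
        w=cast(d,T,c.reshape(-1,2),z)[:,:2]
        (cx,cy),(a,b),an=cv2.minAreaRect(np.float32(w*1000))
        if a<b: an+=90;a,b=b,a
        an=(an+90)%180-90
        out.append((np.round([cx,cy],1),np.round([a,b],1),round(an,1),c.reshape(-1,2).mean(0).round()))
    return out
E
python3 - <<'E'
from h import *
d=dict(np.load("top0.npz"))
for t in trays(d,d["T"],0.021,300,60,(180,120,470,290)):print(*t)
s=R.from_rotvec([-.452,-3.1087,.003]).as_matrix().round(3);print(s)
print(cast(d,d["T"],[[341,239],[232,160],[288,150]],[.04,.1,.1] and .05))
from bench import get_image
print(get_image("wrist")["T_tool_cam"].round(3))
E
```

```text
[ 450.4 -245.7] [157.   64.2] 11.3 [411. 239.]
[475.9 251.9] [158.9  62.5] 17.0 [238. 228.]
[504.9   2.3] [159.5  65.4] 39.0 [324. 221.]
[ 614.9 -233.9] [95.5 50.9] -33.6 [404. 184.]
[644.  275.4] [82.5 81.3] 0.8 [234. 171.]
[748.7   5.4] [876.1 120. ] -89.3 [338. 145.]
[[-0.959  0.285 -0.   ]
 [ 0.285  0.959 -0.002]
 [-0.    -0.002 -1.   ]]
[[ 0.44584877 -0.04469512  0.05      ]
 [ 0.6703379   0.272066    0.05      ]
 [ 0.70269994  0.11069282  0.05      ]]
[[-0.001 -0.959 -0.284  0.079]
 [ 1.    -0.001 -0.001 -0.   ]
 [ 0.    -0.284  0.959 -0.162]
 [ 0.     0.     0.     1.   ]]
```

```bash
python3 -m crank '[[[-27,-19,0,0,-1],[-27,-19,0,0,-1],[-27,-19,0,0,-1],[-27,-19,0,0,-1],[-27,-19,0,0,-1],[-27,-19,0,0,-1],[-27,-19,0,0,-1],[-27,-19,0,0,-1],[-27,-19,0,0,-1],[-27,-19,0,0,-1]]]' 30
python3 -m crank '[[[-28,-20,0,0,-1],[-28,-20,0,0,-1],[-28,-20,0,0,-1],[-28,-20,0,0,-1],[0,0,0,-0.117,-1],[0,0,0,-0.117,-1],[0,0,0,-0.117,-1],[0,0,0,-0.117,-1],[0,0,0,-0.117,-1],[0,0,0,0,-1]]]'
cat > look.py <<'E'
import sys
from h import *
from bench import ctrl,get_image
n,z=sys.argv[1],float(sys.argv[2])
s=ctrl.get_state();d=get_image("wrist");T=toolT(s);Tc=T@d["T_tool_cam"]
cv2.imwrite(f"pics/{n}.png",d["pixels"][:,:,::-1]);np.savez(n+".npz",Tc=Tc,**d)
print("tcp",s["position"].round(4),"toolx deg",np.degrees(np.arctan2(T[1,0],T[0,0])).round(2),"tilt",T[:3,2].round(3),"grip",s["grip_width"],s["grip_force"],"t",s["time"])
for t in trays(d,Tc,z,3000):print(*t)
E
python3 look.py w1 0.021
```

```text
time: 0.98
position: [0.3905, 0.3625, 0.2224]
tool_rot: [-0.452, -3.109, 0.0]
ft_force: [0.1, 0.6, -1.2]
grip_width: 0.995
grip_force: 0.0
time: 1.82
position: [0.4743, 0.2553, 0.2223]
tool_rot: [0.468, -3.106, 0.0]
ft_force: [0.6, -0.7, -0.0]
grip_width: 1.0
grip_force: 0.0
tcp [0.4743 0.2553 0.2223] toolx deg -162.87 tilt [-0. -0. -1.] grip 1.000139006265482 0.0 t 1.8167
[650.5 301.2] [976.1 418.5] -62.9 [317. 286.]
[478.2 252.1] [166.4  65.1] 16.7 [316. 180.]
[499.9  -0.5] [169.   87.5] 40.2 [114. 139.]
[222.2 490.3] [224.2 100.7] -89.8 [545.  62.]
```

View pics/w1.png

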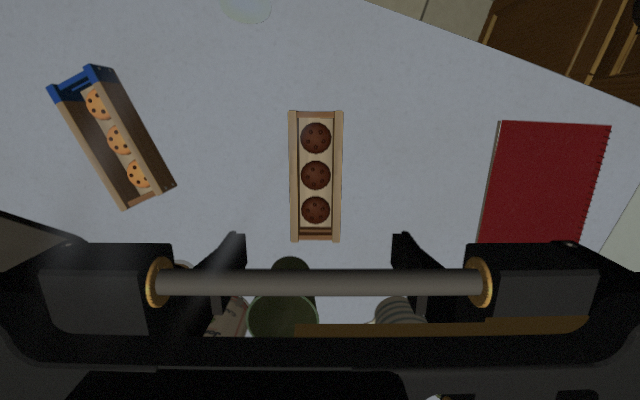

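The dark tray's rim corners are at about (290,110), (343,110), (340,242) and (291,242), and it lies between the open fingers. The bottom tray is on the left with its blue end at about (80,82).

```bash
python3 - <<'E'
from h import *
d=dict(np.load("w1.npz"))
c=cast(d,d["Tc"],[[289,110],[343,110],[341,242],[291,242]],.042)[:,:2]*1000;print(c.round(),c.mean(0))
E
python3 -m crank '[[[-2,-4,0,0,-1],[0,0,40,-0.003,-1],[0,0,40,0,-1],[0,0,40,0,-1],[0,0,40,0,-1],[0,0,25,0,-1],[0,0,15,0,-1],[0,0,10,0,-1],[0,0,0,0,-1]]]'
```

```text
[[406. 200.]
 [389. 258.]
 [540. 305.]
 [559. 245.]] [473.46114602 252.13901762]
time: 2.62
position: [0.4763, 0.2512, 0.0105]
tool_rot: [0.465, -3.104, 0.003]
ft_force: [-0.8, -0.5, 0.3]
grip_width: 1.0
grip_force: 0.0
```

```bash
python3 -m crank '[[[0,0,-2,0,1],[0,0,0,0,1],[0,0,0,0,1],[0,0,0,0,1],[0,0,0,0,1],[0,0,0,0,1],[0,0,0,0,1],[0,0,0,0,1],[0,0,0,0,1],[0,0,0,0,1]]]' 30
python3 -m crank '[[[0,0,-10,0,1],[0,0,-20,0,1],[0,0,-30,0,1],[0,0,-30,0,1],[0,0,-30,0,1],[0,0,-30,0,1],[0,0,-30,0,1],[0,0,-30,0,1],[0,0,0,0,1],[0,0,0,0,1]]]'
python3 look.py w2 0.021
```

```text
time: 3.45
position: [0.4782, 0.2526, 0.0156]
tool_rot: [-0.468, 3.105, 0.001]
ft_force: [-0.7, -1.0, 6.6]
grip_width: 0.714
grip_force: 30.0
time: 4.28
position: [0.478, 0.2525, 0.2261]
tool_rot: [-0.468, 3.104, 0.002]
ft_force: [-1.0, -0.1, -4.2]
grip_width: 0.711
grip_force: 30.0
tcp [0.478  0.2525 0.2261] toolx deg -162.86 tilt [ 0.002  0.002 -1.   ] grip 0.7109506285256031 29.996247799135745 t 4.2833
[664.  302.1] [978.5 421.5] -60.4 [336. 290.]
[496.3 262.3] [254.2 226.2] -72.5 [325. 222.]
[500.   -0.5] [169.   86.6] 40.5 [117. 134.]
[223.1 489.5] [224.8  98.5] -89.8 [546.  60.]
```

```bash
python3 -m crank '[[[16.5,-28,0,0,1],[16.5,-28,0,0,1],[16.5,-28,0,0,1],[16.5,-28,0,0,1],[16.5,-28,0,0,1],[0,0,0,-0.097,1],[0,0,0,-0.097,1],[0,0,0,-0.096,1],[0,0,0,-0.096,1],[0,0,0,0,1]]]'
python3 look.py w3 0.021
python3 -c "
import cv2
a=cv2.imread('pics/w3.png');b=cv2.imread('pics/top0.png')[185:255,290:360]
cv2.imwrite('pics/top0c.png',cv2.resize(b,None,fx=8,fy=8,interpolation=cv2.INTER_CUBIC))"
```

```text
time: 5.17
position: [0.4384, 0.0936, 0.2222]
tool_rot: [1.057, -2.954, 0.0]
ft_force: [0.5, -0.6, -3.0]
grip_width: 0.711
grip_force: 30.0
tcp [0.4384 0.0936 0.2222] toolx deg -140.61 tilt [-0.004 -0.002 -1.   ] grip 0.7105048751210811 29.994614948518574 t 5.1667
[457.9  98.1] [277.4 225.2] -49.6 [299. 210.]
[ 628.1 -210.8] [125.9  88.4] 23.0 [ 30. 150.]
[591.5 229.1] [953.4 502.6] -29.9 [304. 294.]
[ 481.8 -241.1] [100.3  93.8] 11.0 [64. 44.]
```

View pics/w3.png

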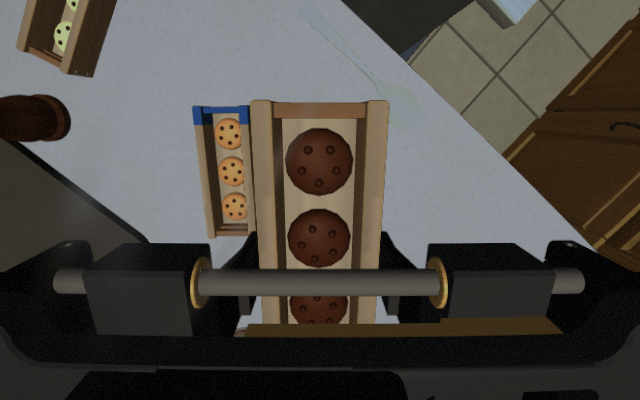

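View pics/top0c.png

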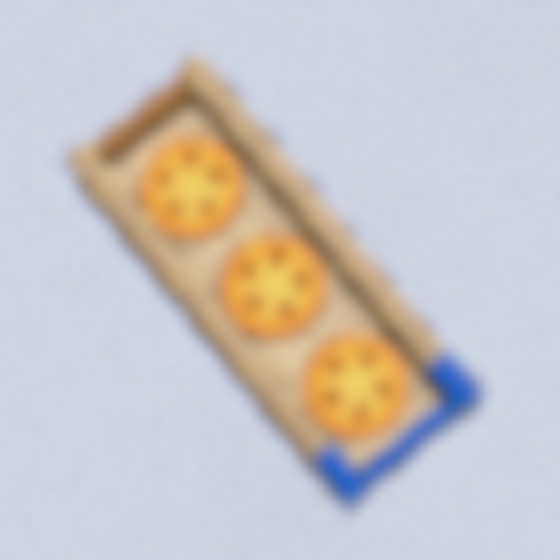

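In w3 the bottom tray is partly hidden. Its left rim's outer edge runs from (194,107) to (209,237), with the right blue corner near (249,105). The held dark tray looks straight in the fingers, with its far end at (250–388,102). The top crop shows the bottom tray's four corners clearly.

Run:
```python
from h import *
d=dict(np.load("w3.npz"));T=d["Tc"]
c=cast(d,T,[[194,107],[249,105],[209,237],[216,237]],.042)[:,:2]*1000;print(c.round())
a=c[0]-c[2];L=np.linalg.norm(a);a/=L;print("len",L,"dir",np.degrees(np.arctan2(a[1],a[0])),"width",np.linalg.norm(c[1]-c[0]))
n=np.array([-a[1],a[0]]);n*=np.sign(n@(c[1]-c[0]));print("centre",(c[0]+c[2])/2+31*n)
t=dict(np.load("top0.npz"))
p=(np.array([[70,155],[192,57],[482,393],[348,505]])+.5)/8-.5+[290,185]
for z in(.021,.042):
  q=cast(t,t["T"],p,z)[:,:2]*1000;print(q.mean(0),[np.linalg.norm(q[i]-q[i-1]).round() for i in range(4)],[np.degrees(np.arctan2(*(q[i]-q[j])[::-1])).round(1) for i,j in((2,1),(3,0))])
# held tray far-end rim corners, rim height = tcp z + ~0.027
e=cast(d,T,[[250,101],[388,101]],.2222-.015+.042)[:,:2]*1000;print("held end",e,e.mean(0))
```

```text
[[459. -67.]
 [419. -21.]
 [579.  32.]
 [574.  39.]]
len 155.95625154450798 dir -140.29533194466666 width 61.56938124835214
centre [499.6347267    6.52558506]
[505.68128164   4.6683821 ] [np.float64(162.0), np.float64(57.0), np.float64(161.0), np.float64(63.0)] [np.float64(-138.9), np.float64(-140.8)]
[502.5758079    4.68047106] [np.float64(159.0), np.float64(56.0), np.float64(158.0), np.float64(61.0)] [np.float64(-138.9), np.float64(-140.8)]
held end [[392.71272787  18.1400924 ]
 [354.5870124   64.68996259]] [373.64987013  41.41502749]
```

```bash
python3 -c "
import cv2
b=cv2.imread('pics/w1.png')[55:220,35:190]
cv2.imwrite('pics/w1c.png',cv2.resize(b,None,fx=3.5,fy=3.5,interpolation=cv2.INTER_CUBIC))"
```

```text
(no output)
```

View pics/w1c.png

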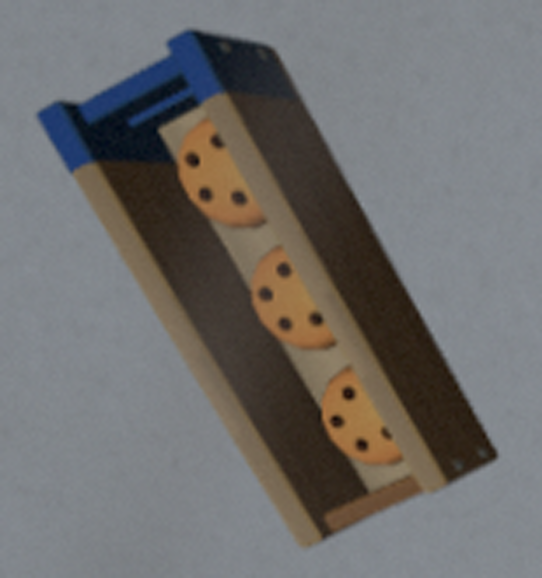

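The crop shows the rim-top outer corners of the bottom tray clearly at crop pixels (37,115), (193,30), (302,548) and (445,490).

Run:
```python
from h import *
d=dict(np.load("w1.npz"))
p=np.array([[37,115],[193,30],[445,490],[302,548]])/3.5+[35,55]
q=cast(d,d["Tc"],p,.042)[:,:2]*1000;print(q.round(),q.mean(0),[np.linalg.norm(q[i]-q[i-1]).round() for i in range(4)],[np.degrees(np.arctan2(*(q[i]-q[j])[::-1])).round(1) for i,j in((0,3),(1,2))])
```

```text
[[460. -69.]
 [421. -21.]
 [545.  80.]
 [582.  33.]] [502.15129632   5.86336265] [np.float64(158.0), np.float64(62.0), np.float64(160.0), np.float64(59.0)] [np.float64(-140.0), np.float64(-141.1)]
```

```bash
python3 -m crank '[[[11.2,-27.2,0,0,1],[11.2,-27.2,0,0,1],[11.3,-27.2,0,0,1],[11.3,-27.2,0,0,1],[0,0,0,0,1],[0,0,35,0,1],[0,0,35,0,1],[0,0,35,0,1],[0,0,30,0,1],[0,0,0,0,1]]]'
python3 -m crank '[[[0,0,15,0,1],[0,0,5,0,1],[0,0,0,0,1],[0,0,0,0,1]]]'
python3 look.py w4 0.021|head -1
python3 - <<'E'
from bench import get_image
import cv2
cv2.imwrite("pics/s4.png",cv2.resize(get_image("side")["pixels"][150:250,230:360,::-1],None,fx=5,fy=5,interpolation=cv2.INTER_CUBIC))
E
```

```text
time: 6.05
position: [0.4678, -0.0187, 0.0831]
tool_rot: [1.047, -2.948, -0.003]
ft_force: [-2.9, -0.3, -3.6]
grip_width: 0.712
grip_force: 30.0
time: 6.38
position: [0.4744, -0.0184, 0.0705]
tool_rot: [-1.054, 2.959, -0.0]
ft_force: [0.1, 0.1, -2.6]
grip_width: 0.713
grip_force: 30.0
tcp [ 0.4744 -0.0184  0.0705] toolx deg -140.77 tilt [ 0.001  0.    -1.   ] grip 0.7129630912923277 29.996366850100458 t 6.3833
```

View pics/s4.png

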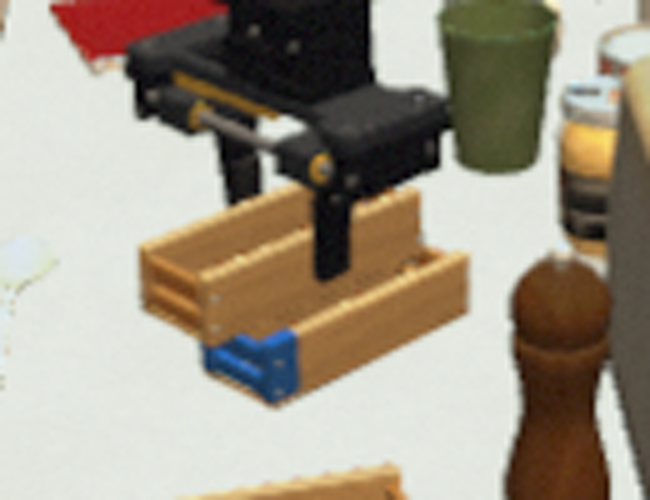

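The side crop shows the dark tray about 13 mm above the bottom tray and stepped towards the blue end. It may also be off sideways, so I'll check by numbers.

Run:
```python
from h import *
t=dict(np.load("side0.npz"))
def P(p,z): 
  return cast(t,t["T"],(np.array(p)+.5)/5-.5+[230,150],z)[:,:2]*1000
a=P([[141,246],[205,274]],.097);b=P([[468,254]],.042);c=P([[277,405]],0.);e=P([[208,341]],.055)
print("dark end rim",a.round(1),np.linalg.norm(a[0]-a[1]),a.mean(0),"dark lower corner",e)
print("bottom far right rim",b,"blue right lower",c,np.linalg.norm(b-c))
x=np.array([-.772,-.636]);y=np.array([-.636,.772])
o=np.array([502,5.2])
for n,q in(("a0",a[0]),("a1",a[1]),("e",e[0]),("b",b[0]),("c",c[0])):print(n,(q-o)@x,(q-o)@y)
from bench import get_image
d=get_image("top");cv2.imwrite("pics/top4.png",cv2.resize(d["pixels"][180:260,285:365,::-1],None,fx=7,fy=7,interpolation=cv2.INTER_CUBIC));np.savez("top4.npz",**d)
```

```text
dark end rim [[394.2 -48.4]
 [428.9 -86.4]] 51.40298293608095 [411.52775919 -67.38569137] dark lower corner [[428.3712741  -83.49064232]]
bottom far right rim [[582.4089694   32.98091551]] blue right lower [[464.41608798 -60.9567821 ]] 150.81979677128967
a0 117.33391256371561 27.177689946006243
a1 114.68422667588864 -24.169307117280223
e 113.24862490552636 -21.641306196774874
b -79.74438664022469 -29.693237769341184
c 71.09049349621097 -27.16966774112563
```

View pics/w4.png

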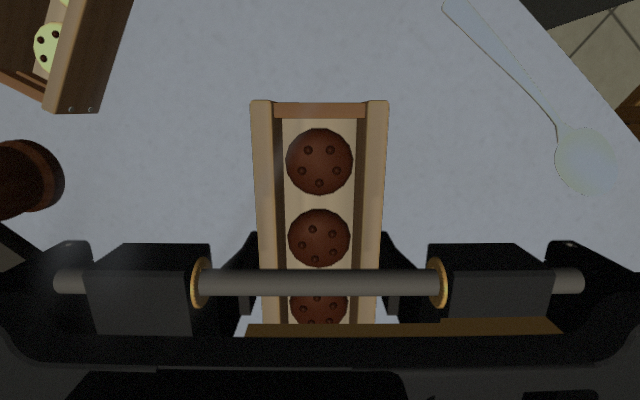

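The wrist view shows the dark tray straight in the fingers and hiding the bottom tray completely. By calibration the sideways offset is within about 3 mm, so I'll lower it.

```bash
python3 -m crank '[[[1.5,-1,4,0,1],[0,0,4,0,1],[0,0,2,0,1],[0,0,0,0,1],[0,0,0,0,1]]]'
python3 -m crank '[[[0,0,2,0,1],[0,0,0,0,1],[0,0,0,0,1]]]'
python3 -m crank '[[[0,0,1.5,0,1],[0,0,0,0,1],[0,0,0,0,1]]]'
```

```text
time: 6.95
position: [0.4732, -0.0203, 0.0593]
tool_rot: [1.055, -2.959, -0.0]
ft_force: [-0.0, -0.5, -2.8]
grip_width: 0.708
grip_force: 30.0
time: 7.2
position: [0.4737, -0.0203, 0.0577]
tool_rot: [-1.055, 2.959, -0.0]
ft_force: [1.1, -0.1, -2.8]
grip_width: 0.709
grip_force: 30.0
time: 7.45
position: [0.4737, -0.0203, 0.0576]
tool_rot: [-1.055, 2.959, 0.001]
ft_force: [-5.4, -0.3, 10.7]
grip_width: 0.706
grip_force: 30.0
```

```bash
python3 -m crank '[[[0,0,-0.5,0,-1],[0,0,0,0,-1],[0,0,0,0,-1],[0,0,0,0,-1],[0,0,0,0,-1],[0,0,0,0,-1],[0,0,0,0,-1]]]'
python3 -m crank '[[[0,0,-10,0,-1],[0,0,-20,0,-1],[0,0,-30,0,-1],[0,0,-30,0,-1],[0,0,-35,0,-1],[0,0,-35,0,-1],[0,0,0,0,-1],[0,0,0,0,-1]]]'
python3 look.py w5 0.07
```

```text
time: 8.03
position: [0.4734, -0.0203, 0.0565]
tool_rot: [1.056, -2.959, -0.0]
ft_force: [-0.1, 0.2, 1.0]
grip_width: 0.994
grip_force: 0.0
time: 8.7
position: [0.475, -0.0203, 0.2194]
tool_rot: [-1.053, 2.954, -0.001]
ft_force: [-0.5, 0.7, 0.0]
grip_width: 1.0
grip_force: 0.0
tcp [ 0.475  -0.0203  0.2194] toolx deg -140.75 tilt [ 0.005  0.001 -1.   ] grip 0.9999410839646474 0.0 t 8.7
[480.3 -14.1] [186.   64.1] 39.0 [322. 204.]
[633.7 102.3] [817.6 427.9] -66.9 [225. 269.]
[271.7 204. ] [234.1 106.9] 56.4 [590. 142.]
[ 455.4 -220.5] [119.9  69.2] 11.4 [170.  60.]
```

View pics/w5.png

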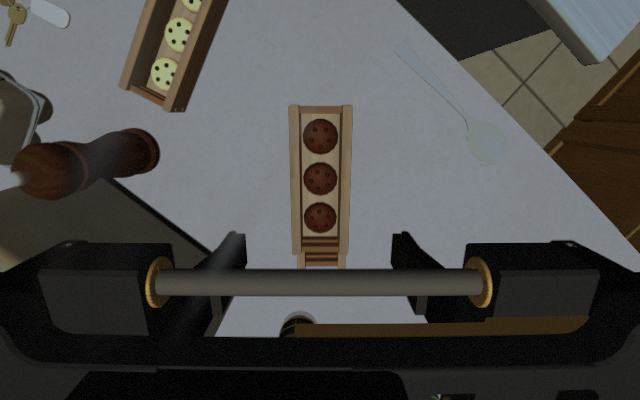

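The dark tray's near end is at (292–349,253) and the bottom tray's end shows below it at (297–346,268). They are concentric to about 1 px, so the dark tray is placed in line.

```bash
python3 - <<'E'
from h import *
d=dict(np.load("w5.npz"));T=d["Tc"]
a=cast(d,T,[[292,253],[349,253],[289,106],[352,106]],.084)[:,:2]*1000;b=cast(d,T,[[297,268],[346,268]],.042)[:,:2]*1000
x=np.array([-.772,-.636]);y=np.array([-.636,.772]);o=np.array([502,5.2])
print("dark",((a-o)@x).round(1),((a-o)@y).round(1),"bot",(b-o)@x,(b-o)@y)
v=a[2:].mean(0)-a[:2].mean(0);print("dark angle",np.degrees(np.arctan2(v[1],v[0])),a.mean(0))
E
python3 -m crank '[[[20.3,-19.9,0,0,-1],[20.3,-19.9,0,0,-1],[20.3,-19.9,0,0,-1],[20.3,-19.9,0,0,-1],[20.3,-19.9,0,0,-1],[20.3,-19.9,0,0,-1],[20.3,-19.9,0,0,-1],[20.3,-19.9,0,0,-1],[0,0,0,0.122,-1],[0,0,0,0.122,-1]]]'
python3 -m crank '[[[0,0,0,0.122,-1],[0,0,0,0.122,-1],[0,0,0,0,-1],[0,0,0,0,-1]]]'
python3 look.py w6 0.021
```

```text
dark [-34.4 -34.7 120.9 120.6] [-32.2  30.9 -30.3  30. ] bot [-77.08240998 -77.33418406] [-30.84293432  32.09311644]
dark angle -140.71406359382559 [469.02531179 -22.49997895]
time: 9.58
position: [0.4463, -0.2341, 0.216]
tool_rot: [0.666, -3.069, 0.004]
ft_force: [1.1, 1.3, -0.2]
grip_width: 1.002
grip_force: 0.0
time: 9.92
position: [0.4476, -0.2315, 0.2163]
tool_rot: [0.311, -3.125, 0.004]
ft_force: [-0.2, -0.1, 0.0]
grip_width: 1.003
grip_force: 0.0
tcp [ 0.4476 -0.2315  0.2163] toolx deg -168.63 tilt [-0.    -0.003 -1.   ] grip 1.0030371568486363 0.0 t 9.9167
[ 619.5 -199.4] [973.4 375.7] -77.3 [296. 279.]
[ 452.6 -244.5] [167.4  65.2] 11.3 [304. 186.]
[224.8  80.9] [92.3 77.6] 0.4 [602.  57.]
```

```bash
python3 -m crank '[[[0,-14,0,0,-1],[0,0,40,0,-1],[0,0,40,0,-1],[0,0,40,0,-1],[0,0,35,0,-1],[0,0,25,0,-1],[0,0,15,0,-1],[0,0,8,0,-1],[0,0,0,0,-1],[0,0,0,0,-1]]]'
python3 -m crank '[[[0,0,0,0,1],[0,0,0,0,1],[0,0,0,0,1],[0,0,0,0,1],[0,0,0,0,1],[0,0,0,0,1],[0,0,0,0,1],[0,0,0,0,1],[0,0,0,0,1]]]' 30
python3 -m crank '[[[0,0,-10,0,1],[0,0,-20,0,1],[0,0,-30,0,1],[0,0,-30,0,1],[0,0,-30,0,1],[0,0,-30,0,1],[0,0,-30,0,1],[0,0,-30,0,1],[0,0,0,0,1],[0,0,0,0,1]]]'
python3 look.py w7 0.021|head -1
```

```text
time: 10.8
position: [0.4516, -0.2465, 0.0148]
tool_rot: [-0.307, 3.125, -0.006]
ft_force: [-0.1, 0.3, 0.3]
grip_width: 0.996
grip_force: 0.0
time: 11.55
position: [0.4519, -0.2455, 0.015]
tool_rot: [-0.306, 3.125, -0.003]
ft_force: [-1.1, 2.9, 6.6]
grip_width: 0.71
grip_force: 30.0
time: 12.38
position: [0.4517, -0.2462, 0.2257]
tool_rot: [-0.305, 3.122, -0.006]
ft_force: [-0.4, -0.2, -3.1]
grip_width: 0.714
grip_force: 30.0
tcp [ 0.4517 -0.2462  0.2257] toolx deg -168.83 tilt [ 0.005 -0.003 -1.   ] grip 0.7136393067948755 29.99824897851795 t 12.3833
```

View pics/w7.png

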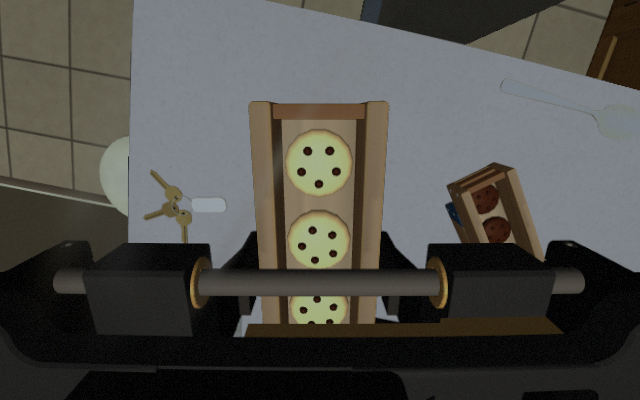

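The pale tray is gripped just as the dark one was, with its far end at row 102. The stack is visible at about (490,210).

```bash
python3 -m crank '[[[-12.8,29.8,0,0,1],[-12.8,29.8,0,0,1],[-12.8,29.8,0,0,1],[-12.8,29.8,0,0,1],[-12.8,29.8,0,0,1],[-12.8,29.8,0,0,1],[-12.8,29.8,0,0,1],[-12.8,29.8,0,0,1],[0,0,0,-0.123,1],[0,0,0,-0.123,1]]]'
python3 -m crank '[[[0,0,0,-0.123,1],[0,0,0,-0.123,1],[0,0,0,0,1],[0,0,0,0,1]]]'
python3 look.py w8 0.021|head -1
```

```text
time: 13.27
position: [0.504, 0.0106, 0.221]
tool_rot: [0.702, -3.058, 0.007]
ft_force: [-0.8, -0.8, -2.7]
grip_width: 0.711
grip_force: 30.0
time: 13.6
position: [0.5042, 0.0079, 0.222]
tool_rot: [1.052, -2.957, 0.006]
ft_force: [0.0, 0.5, -3.5]
grip_width: 0.711
grip_force: 30.0
tcp [0.5042 0.0079 0.222 ] toolx deg -140.85 tilt [-0.001 -0.004 -1.   ] grip 0.710902286662751 29.99782850034535 t 13.6
```

```bash
python3 -m crank '[[[-1,-1.7,0,-0.003,1],[0,0,30,0,1],[0,0,30,0,1],[0,0,30,0,1],[0,0,15,0,1],[0,0,8,0,1],[0,0,0,0,1],[0,0,0,0,1]]]'
python3 -m crank '[[[0,0,4,0,1],[0,0,0,0,1],[0,0,0,0,1]]]'
```

```text
time: 14.32
position: [0.5079, 0.007, 0.1113]
tool_rot: [-1.061, 2.956, -0.006]
ft_force: [0.2, 0.3, -1.6]
grip_width: 0.712
grip_force: 30.0
time: 14.57
position: [0.508, 0.0073, 0.1076]
tool_rot: [-1.062, 2.954, -0.005]
ft_force: [0.5, 0.3, -2.7]
grip_width: 0.713
grip_force: 30.0
```

```bash
python3 -m crank '[[[1.4,1,3,0,1],[0,0,3,0,1],[0,0,1,0,1],[0,0,0,0,1],[0,0,0,0,1]]]'
python3 -m crank '[[[0,0,1.5,0,1],[0,0,0,0,1],[0,0,0,0,1]]]'
```

```text
time: 14.98
position: [0.5056, 0.007, 0.0997]
tool_rot: [-1.063, 2.956, -0.005]
ft_force: [-0.2, -0.7, -2.7]
grip_width: 0.71
grip_force: 30.0
time: 15.23
position: [0.506, 0.007, 0.099]
tool_rot: [-1.062, 2.955, -0.005]
ft_force: [-2.4, -0.7, 5.5]
grip_width: 0.711
grip_force: 30.0
```

Contact is made at the expected height, so I release and retreat.

```bash
python3 -m crank '[[[0,0,0,0,-1],[0,0,0,0,-1],[0,0,0,0,-1],[0,0,0,0,-1],[0,0,0,0,-1],[0,0,0,0,-1],[0,0,0,0,-1]]]'
python3 -m crank '[[[0,0,-10,0,-1],[0,0,-20,0,-1],[0,0,-30,0,-1],[0,0,-30,0,-1],[0,0,-35,0,-1],[0,0,-35,0,-1],[0,0,0,0,-1],[0,0,0,0,-1]]]'
python3 look.py w9 0.1|head -1
python3 - <<'E'
from bench import get_image
import cv2,numpy as np
a=cv2.resize(get_image("side")["pixels"][165:245,250:350,::-1],None,fx=4,fy=4,interpolation=cv2.INTER_CUBIC)
b=cv2.imread("pics/w9.png")[60:320,200:450]
c=np.zeros((320,800,3),np.uint8);c[:,:400]=a;c[:260,420:670]=b;cv2.imwrite("pics/fin.png",c)
E
```

```text
time: 15.82
position: [0.5057, 0.0071, 0.0983]
tool_rot: [-1.063, 2.956, -0.005]
ft_force: [-0.1, -0.4, 0.0]
grip_width: 0.995
grip_force: 0.0
time: 16.48
position: [0.5069, 0.0074, 0.2611]
tool_rot: [-1.06, 2.951, -0.005]
ft_force: [-0.5, -0.2, -0.5]
grip_width: 0.996
grip_force: 0.0
tcp [0.5069 0.0074 0.2611] toolx deg -140.47 tilt [ 0.007 -0.001 -1.   ] grip 0.9961994913624063 0.0 t 16.4833
```

View pics/fin.png

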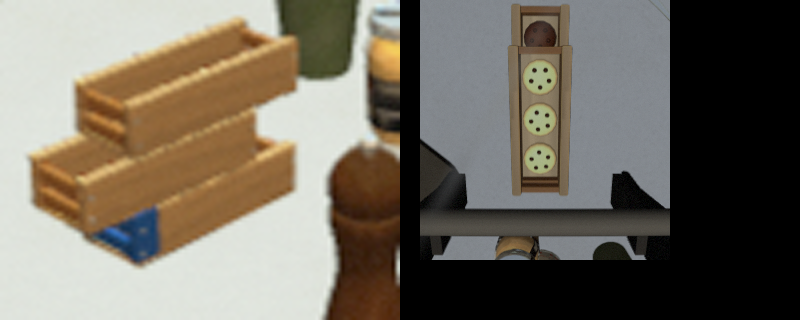

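The side crop shows a clean stepped stack, with the far ends of the pale and bottom trays lined up. The wrist crop shows the pale tray in line with the dark one, at crop pixels (509–572,46) against (512–570,5). One numeric check, then hand in.

Run:
```python
from h import *
d=dict(np.load("w9.npz"));T=d["Tc"];f=lambda p,z:cast(d,T,np.array(p)+[-220,60],z)[:,:2]*1000
a=f([[509,46],[572,46],[512,193],[568,193]],.126);b=f([[512,5],[570,5]],.084)
x=np.array([-.772,-.636]);y=np.array([-.636,.772]);o=np.array([502,5.2])
print("pale",(a-o)@x,(a-o)@y,"dark",(b-o)@x,(b-o)@y)
```

```text
pale [ 78.57765085  78.54834643 -76.62181141 -76.48247937] [-29.91137356  30.38333769 -31.04539521  30.84872978] dark [120.86652958 120.80107384] [-29.86552409  31.37319451]
```

The pale tray is centred about 1 mm along and 0 mm across from the bottom tray, and 42 mm from the dark tray, so everything is in tolerance.

```bash
python3 -c "
from bench import job
print(job.close_job())"
```

```text
the job is handed in; nothing more can be done
None
```

The stack is built and handed in: by my last measurements the dark tray sits about 42 mm towards the blue end and the pale tray about 1 mm from straight above the bottom tray, both in line; the judge's verdict was not returned.

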